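# Test the class torches and set the worn ones aside

### The job

Test the push-button on the tail of each of the three torches: press it slowly and firmly all the way down, without hammering it, and let it go. Leave every torch whose button stays locked down standing where it is; set every torch whose button comes back up aside, standing upright on the wooden riser. Do not knock over or shift the tank, the beaker and the sample tube.

Things in the scene. Friction and masses are not known exactly. Their poses are not given: they have to be found in the camera images.
- torch_a: black hand torch with a red band, one of three alike, standing on its lens head. 145 mm tall without the button: head 58 mm across, 34 mm tall, then a straight round tube 38 mm across up to 145 mm (ribbed at its upper end), to be gripped anywhere from 55 mm up; about 0.3 kg. Origin: centre of the underside; z up along the torch
- torch_a_button: orange push-button on the tail (top) of torch_a, 26 mm across. Origin: centre of its top, 162 mm above the torch's origin; 2 N spring, about 11 mm travel onto a rubber cushion. Sound: clicks over 6 to 8 mm down at 8 N, then stays 9 mm down for good; pressed too little, it springs right back. Worn: slips 2 to 3 mm down at 7 N, then sinks easily; let go, it comes back to rest 4 to 5 mm down. Any may be worn; looks do not tell
- torch_b: black hand torch with a yellow band, one of three alike, standing on its lens head. 145 mm tall without the button: head 58 mm across, 34 mm tall, then a straight round tube 38 mm across up to 145 mm (ribbed at its upper end), to be gripped anywhere from 55 mm up; about 0.3 kg. Origin: centre of the underside; z up along the torch
- torch_b_button: orange push-button on the tail (top) of torch_b, 26 mm across. Origin: centre of its top, 162 mm above the torch's origin; 2 N spring, about 11 mm travel onto a rubber cushion. Sound: clicks over 6 to 8 mm down at 8 N, then stays 9 mm down for good; pressed too little, it springs right back. Worn: slips 2 to 3 mm down at 7 N, then sinks easily; let go, it comes back to rest 4 to 5 mm down. Any may be worn; looks do not tell
- torch_c: black hand torch with a blue band, one of three alike, standing on its lens head. 145 mm tall without the button: head 58 mm across, 34 mm tall, then a straight round tube 38 mm across up to 145 mm (ribbed at its upper end), to be gripped anywhere from 55 mm up; about 0.3 kg. Origin: centre of the underside; z up along the torch
- torch_c_button: orange push-button on the tail (top) of torch_c, 26 mm across. Origin: centre of its top, 162 mm above the torch's origin; 2 N spring, about 11 mm travel onto a rubber cushion. Sound: clicks over 6 to 8 mm down at 8 N, then stays 9 mm down for good; pressed too little, it springs right back. Worn: slips 2 to 3 mm down at 7 N, then sinks easily; let go, it comes back to rest 4 to 5 mm down. Any may be worn; looks do not tell
- riser: narrow plank of pale wood on two end blocks, fixed: 300 mm long (its own x), 80 mm deep (its own y), flat top 50 mm above the table. It stands left or right of the torches. Origin: centre of its underside, on the table; z up
- tank: clear acrylic tank, open on top, 260 (its own x) x 80 x 100 mm tall, on the side of the torches away from the riser; a bystander. Origin: centre of its underside
- beaker: empty clear plastic beaker, 92 mm across the rim, 115 mm tall, beyond the torches; a bystander. Origin: centre of its underside
- tube: clear sample tube with a white cap, 34 mm across, 120 mm tall, standing beyond the torches; a bystander. Origin: centre of its underside
There are look-alikes about, which are no part of the job. Leave any purple look-alike of the torch_b alone. Leave any purple look-alike of the torch_c alone.

How it is judged:
At the end, for the whole second after the job is handed in: every torch upright (within 4.5 degrees), still, released: one with its button locked (over 7.2 mm down) on the table within 40 mm of its start; one with its button pressed and come back (2.5 to 5.8 mm down) on the riser, axis within 30 mm of the plank's centre line. An unclicked torch is not done (angle between each of torch_a, torch_b, torch_c's own z axis and vertical below 0.08 rad and linear speed of each of torch_a, torch_b, torch_c below 0.02 m/s and ((z of torch_a_button in the frame of torch_a below 0.1548 m and height (world z) of torch_a below 0.006 m and distance of torch_a from where it was at the start of the episode below 0.04 m) or (z of torch_a_button in the frame of torch_a between 0.1562 and 0.1595 m and height (world z) of torch_a between 0.046 and 0.056 m and y of torch_a in the frame of riser between -0.03 and 0.03 m and x of torch_a in the frame of riser between -0.145 and 0.145 m)) and ((z of torch_b_button in the frame of torch_b below 0.1548 m and height (world z) of torch_b below 0.006 m and distance of torch_b from where it was at the start of the episode below 0.04 m) or (z of torch_b_button in the frame of torch_b between 0.1562 and 0.1595 m and height (world z) of torch_b between 0.046 and 0.056 m and y of torch_b in the frame of riser between -0.03 and 0.03 m and x of torch_b in the frame of riser between -0.145 and 0.145 m)) and ((z of torch_c_button in the frame of torch_c below 0.1548 m and height (world z) of torch_c below 0.006 m and distance of torch_c from where it was at the start of the episode below 0.04 m) or (z of torch_c_button in the frame of torch_c between 0.1562 and 0.1595 m and height (world z) of torch_c between 0.046 and 0.056 m and y of torch_c in the frame of riser between -0.03 and 0.03 m and x of torch_c in the frame of riser between -0.145 and 0.145 m))); the robot touches nothing.
It fails at once if a button is pressed harder than 50 N (contact force between any of torch_a_button, torch_b_button, torch_c_button and the fingers above 50 N).
It fails at once if a torch is tipped over (more than 40 degrees) (angle between any of torch_a, torch_b, torch_c's own z axis and vertical above 0.7 rad).
It fails at once if the tank is shifted by more than 25 mm or tipped (distance of tank from where it was at the start of the episode above 0.025 m or angle between tank's own z axis and vertical above 0.3 rad).
It fails at once if the beaker is shifted by more than 25 mm or tipped (distance of beaker from where it was at the start of the episode above 0.025 m or angle between beaker's own z axis and vertical above 0.3 rad).
It fails at once if the tube is shifted by more than 25 mm or tipped (distance of tube from where it was at the start of the episode above 0.025 m or angle between tube's own z axis and vertical above 0.3 rad).
It also fails if it takes over 72 s, if anything falls off the work surface, if the arm or the gripper's body presses on something with over 40 N, if the wrist force passes 120 N, or if a joint passes its speed limit or range.

### The arm

A 7-joint arm with a two-finger parallel gripper is mounted at the origin on the work surface. World frame = base frame: x ahead of the robot, y to its left, z up, the work surface at z = 0. Lengths are in m, angles in rad, forces in N, time in s.
With the tool pointing down it reaches from about 0.4 to 0.85 m from the base axis. Payload 10.4 kg.
Tool frame: the origin (TCP) lies on the centre line of the jaws, within the pads' length; the fingertips stand 11 mm ahead of it and the grasp point (between the pads) lies 8 mm behind it; z points along the fingers, y is the line along which they close (so a half turn about z gives the same grasp; the last joint's range is limited). The gripper opens to 87 mm and grips with 3 to 60 N. Pads are 19 mm wide; open, the fingers measure 117 mm over their backs; the gripper's body (75 mm by 190 mm) begins 51 mm behind the grasp point.
Start: joints at [1.23, 0.332, -0.065, 1.46, 0.022, 1.35, -0.088], TCP at [0.195, -0.594, 0.234] pointing down, gripper open.
Joint ranges: [-2.6, 2.6], [-0.5, 2.12], [-1.47, 1.34], [0.16, 2.42], [-1.27, 4.41], [0.06, 2.06], [-2.6, 2.6]. Speed limits (rad/s): [2.22, 2.22, 2.79, 2.79, 3.14, 3.14, 3.14].

### API

Orientations are given as a unit quaternion [x, y, z, w].
In Python, from bench import r gives the robot as it stands.
- The arm moves only by the shell command python3 -m pendant 'ROWS' [OPENING] [FORCE]. ROWS is JSON, a list of rows, each a list of 4 numbers: the shift along the tool's x, y, z in m, then the turn about the tool's z in rad. A call has 1 to 8 rows; each row shifts and turns the commanded pose from where the row before left it, along the tool's axes as they then stand; what a row does not reach is not made up. A row lasts 1/12 s, in which the tool goes at most 41.7 mm and 7.16 degrees, less where a joint would pass 70% of its speed; a pose out of reach is approached as far as the arm can. A call with a gripper value outside its range is refused whole. OPENING is the opening, from 0 (shut) to 1 (fully open), set as the call begins (- or left out, the last holds). The fingers move at their own pace and stop on an object; FORCE is the grip in N (left out, the last holds). Time passes only in rows, so rows that do not move let the fingers close. It gives the time, the measured TCP pose, the force, the opening and the grip force at its end, in the units of the state.
- r.read_state(): the state, without advancing time (a new reading comes with each control period).
- r.camera(name): name is "side" or "top" or "wrist"; returns a dict with "img" (480x640x3 uint8, red, green, blue), "camera_matrix" (3x3 intrinsics, pixels), "xyz" and "attitude" of the camera in the world. Camera axes: x right, y down, z forward; pixel columns grow to the right and rows downward; lengths in m; the calibration is good to about 2 mm. A picture is of the moment at which its call begins. There is no depth.
- r.close_job(): hands the job in; it is judged then, once.
Trained networks look in the newest picture that a camera, given by its name, has taken for a name from the list of things; names that differ only in an ending like _2 or _b are one class to them, and where a whole thing is asked for, a point or a joint stands for the part that bears it (a point fixed in the world has none). Each returns a list of dicts, best first, with "score" (0 to 1); they miss things now and then, are a little off and sometimes report something else, mostly with a low value. They report only what shows in the picture. A call takes as long as a camera call. They do not tell look-alikes from the thing itself.
- r.outline_of(thing, camera): "mask" (480x640 bool, what is visible of it) and "bbox" ([centre column, centre row, width, height] in pixels, round what is visible of it).
The state is a dict: "time": time; "joint_positions": joint angles; "joint_vel": joint speeds; "joint_torque": joint torques, N m; "ee_pos": TCP position; "eef_rot": TCP orientation; "ft_force": force on the tool from outside, world axes, zero at the start; "torque": the same for the moment, N m; "width": finger opening in m; "grip_force": force on a finger pad.
Only numpy, scipy, OpenCV 4.12 (cv2) and the standard library are available. Lean on these libraries where they do the work, as an engineer would, in place of code of your own. Each camera call takes 0.05 s, during which the arm holds its last target. There are 200 camera calls.

## Working session

There is one attempt and no reset: what is moved stays moved. The work goes in short steps, Python scripts to look and compute and a shell command to move; the robot and the scene stay as the last step left them, time stands still between calls to the robot, and variables do not carry over. Pictures are saved under pics/ and viewed, at most 10 in all, crops included, and the job is handed in when it is done.

```bash
mkdir -p pics; ls
cat > h.py <<'E'
import numpy as np, cv2
from bench import r
from scipy.spatial.transform import Rotation as R
def pt(c,u,v,z):
    d=np.linalg.inv(c["camera_matrix"])@[u,v,1]
    a=np.array(c["attitude"]); M=R.from_quat(a).as_matrix() if a.size==4 else a.reshape(3,3)
    d=M@d; o=np.array(c["xyz"]); return o+d*(z-o[2])/d[2]
def save(c,n): cv2.imwrite(f"pics/{n}.png",c["img"][:,:,::-1])
E
python3 - <<'E'
from h import *
np.set_printoptions(precision=4,suppress=True)
s=r.read_state(); print({k:s[k] for k in("time","ee_pos","eef_rot","ft_force","width")})
for n in("top","side"):
    c=r.camera(n); save(c,n+"0"); print(n,c["xyz"],c["attitude"])
    for t in("torch_a","torch_a_button","riser","tank","beaker","tube"):
        for o in r.outline_of(t,n):
            b=o["bbox"]; z={"torch_a_button":.162,"riser":.05,"torch_a":.1}.get(t,.1)
            print(t,round(o["score"],2),np.round(b),pt(c,b[0],b[1],z))
            if t=="riser" and n=="top":
                q=cv2.minAreaRect(np.argwhere(o["mask"])[:,::-1].astype(np.float32)); print([pt(c,*p,.05)[:2] for p in cv2.boxPoints(q)])
E
```

```text
pics
{'time': 0.0, 'ee_pos': array([ 0.1951, -0.5933,  0.2327]), 'eef_rot': array([ 0.9874,  0.1582, -0.0002, -0.0007]), 'ft_force': array([ 0.0984, -0.215 ,  0.1733]), 'width': 0.08698288983148378}
top [0.4675 0.0029 1.0077] [-0.7002  0.7104 -0.0541  0.045 ]
torch_a 0.84 [361. 330.  28.  28.] [ 0.4204 -0.0896  0.1   ]
torch_a 0.76 [341. 265.  28.  32.] [ 0.553  -0.0529  0.1   ]
torch_a 0.65 [290. 235.  29.  34.] [0.615  0.0506 0.1   ]
torch_a 0.64 [268. 319.  30.  24.] [0.4458 0.0964 0.1   ]
torch_a 0.64 [309. 357.  26.  29.] [0.3708 0.0152 0.1   ]
torch_a 0.57 [367. 330.  17.  15.] [ 0.42   -0.1004  0.1   ]
torch_a_button 0.7 [289. 236.  28.  34.] [0.6034 0.051  0.162 ]
torch_a_button 0.68 [260. 317.  12.  15.] [0.4514 0.1055 0.162 ]
riser 0.79 [437. 304.  77. 143.] [ 0.4705 -0.2572  0.05  ]
[array([ 0.6063, -0.1725]), array([ 0.6314, -0.2575]), array([ 0.3395, -0.3321]), array([ 0.3167, -0.2502])]
tank 0.71 [183. 292.  70. 132.] [0.5025 0.2669 0.1   ]
beaker 0.55 [239. 170.  43.  51.] [0.7547 0.1568 0.1   ]
tube 0.75 [381. 160.  21.  31.] [ 0.774  -0.1419  0.1   ]
side [0.2083 0.517  0.8117] [-0.287   0.8838 -0.3492  0.1212]
torch_a 0.89 [353. 251.  32.  75.] [ 0.5508 -0.0357  0.1   ]
torch_a 0.82 [425. 331.  38.  77.] [0.3565 0.0434 0.1   ]
torch_a 0.78 [426. 274.  40.  73.] [ 0.4124 -0.0658  0.1   ]
torch_a 0.69 [296. 275.  34.  70.] [0.6021 0.0731 0.1   ]
torch_a 0.57 [356. 339.  40.  72.] [0.4394 0.1228 0.1   ]
torch_a 0.4 [434. 243.  16.  16.] [ 0.4376 -0.144   0.1   ]
torch_a_button 0.66 [359. 310.  15.  15.] [0.4444 0.1097 0.162 ]
riser 0.82 [442. 230. 142.  70.] [ 0.4575 -0.232   0.05  ]
tank 0.93 [265. 404. 175. 134.] [0.4863 0.2945 0.1   ]
beaker 0.76 [206. 274.  56.  69.] [0.7361 0.1668 0.1   ]
tube 0.58 [294. 187.  15.  45.] [ 0.7558 -0.1163  0.1   ]
```

View pics/top0.png

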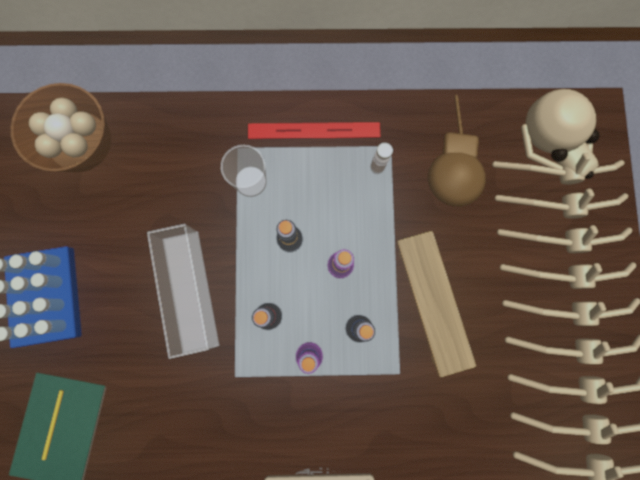

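View pics/side0.png

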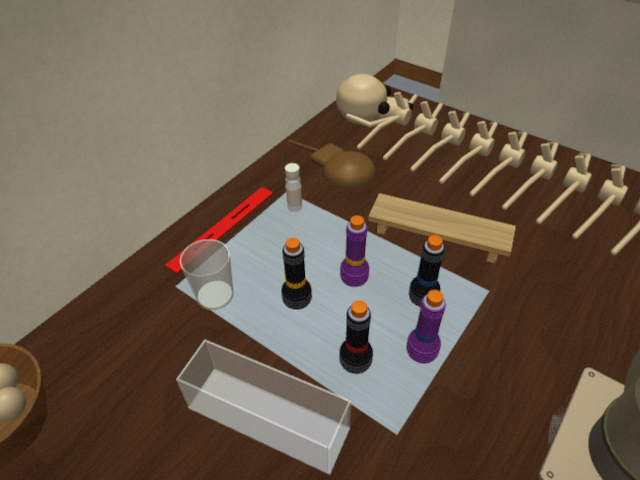

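Five torches show. The real ones are black: yellow band with its button at top-view (286,228), red at (262,317) and blue at (366,331). The two purple ones at (344,258) and (308,364) are the look-alikes. The riser is on the right at (437,304). Next I'll refine the buttons by colour and triangulation.

Run:
```python
from h import *
np.set_printoptions(precision=4,suppress=True)
C={}
for n in("top","side"):
    c=r.camera(n); h=cv2.cvtColor(c["img"],cv2.COLOR_RGB2HSV)
    m=cv2.inRange(h,(4,150,120),(18,255,255))
    k,l,st,ce=cv2.connectedComponentsWithStats(m)
    C[n]=(c,[(ce[i],st[i]) for i in range(1,k) if 60<st[i][4]<500])
cu,cs=C["top"][0],C["side"][0]
for ce,st in C["top"][1]:
    # top centroid at top disc height
    p=pt(cu,*ce,.159)
    best=min(C["side"][1],key=lambda e:np.linalg.norm(pt(cs,*e[0],.157)-pt(cu,*ce,.157)))
    print("top",ce,st[4],p[:2],"side",best[0],pt(cs,*best[0],.157)[:2])
o=r.outline_of("riser","top")[0]; mm=o["mask"]; q=cv2.minAreaRect(np.argwhere(mm)[:,::-1].astype(np.float32)); print([p for p in cv2.boxPoints(q)])
for t in("tank","beaker","tube"):
    for o in r.outline_of(t,"top")[:1]: 
        b=o["bbox"]; print(t,pt(cu,b[0]-b[2]/2,b[1]-b[3]/2,.1)[:2],pt(cu,b[0]+b[2]/2,b[1]+b[3]/2,.1)[:2])
```

```text
[array([394.4036, 242.0247], dtype=float32), array([433.1315, 230.1379], dtype=float32), array([475.024 , 366.6263], dtype=float32), array([436.2961, 378.5131], dtype=float32)]
tank [0.6418 0.3377] [0.3714 0.195 ]
beaker [0.815  0.1997] [0.7009 0.1097]
tube [ 0.8053 -0.1141] [ 0.7481 -0.1718]
```

```bash
python3 -m pendant '[[0,0,0,0.106],[0,0,0,0.106],[0,0,0,0.106]]' 0
```

```text
time: 1.25
ee_pos: [0.1953, -0.5937, 0.2336]
eef_rot: [1.0, -0.003, 0.0, 0.0]
ft_force: [-0.4, 0.2, -0.4]
width: 0.0741
grip_force: 0.0
```

```bash
cat > m.py <<'E'
from h import *
np.set_printoptions(precision=4,suppress=True)
def blobs(n,lo,hi,amin=60,amax=700):
    c=r.camera(n); h=cv2.cvtColor(c["img"],cv2.COLOR_RGB2HSV)
    k,l,st,ce=cv2.connectedComponentsWithStats(cv2.inRange(h,lo,hi))
    return c,h,[(ce[i],st[i]) for i in range(1,k) if amin<st[i][4]<amax]
E
python3 - <<'E'
from m import *
C={}
for n,s in(("top",(228,286)),("side",(244,292))):
    c,h,b=blobs(n,(5,165,110),(19,255,255)); print(h[s]); C[n]=(c,b)
cu,cs=C["top"][0],C["side"][0]
for ce,st in C["top"][1]:
    print("top",ce,st[2:],pt(cu,*ce,.159)[:2])
for ce,st in C["side"][1]:
    print("side",ce,st[2:],pt(cs,*ce,.156)[:2])
E
```

```text
[ 16 129 193]
[ 14 225 218]
side [356.7006 221.5569] [ 15  15 167] [ 0.5595 -0.0574]
side [434.7446 241.4402] [ 15  16 184] [ 0.4197 -0.0954]
side [292.3975 244.4845] [ 14  14 161] [0.6198 0.0567]
side [434.5991 297.3868] [ 16  18 212] [0.3622 0.0151]
side [358.7902 308.3854] [ 16  16 205] [0.4487 0.1039]
```

```bash
python3 -m pendant '[[0.016,-0.0355,0,0],[0.016,-0.0355,0,0],[0.016,-0.0355,0,0],[0.016,-0.0355,0,0],[0.016,-0.0355,0,0],[0.016,-0.0355,0,0],[0.016,-0.0355,0,0]]' >/dev/null;  python3 -m pendant '[[0.016,-0.0355,0,0],[0.016,-0.0355,0,0],[0.016,-0.0355,0,0],[0.016,-0.0355,0,0],[0.016,-0.0355,0,0],[0.0,0,0,0]]'
python3 - <<'E'
from m import *
cu,h,b=blobs("top",(8,95,130),(20,255,255)); save(cu,"t1")
for ce,st in b: print("top",ce,st[2:],pt(cu,*ce,.159)[:2])
c=r.camera("wrist"); save(c,"w1"); print(c["xyz"],c["attitude"])
h=cv2.cvtColor(c["img"],cv2.COLOR_RGB2HSV)
k,l,st,ce=cv2.connectedComponentsWithStats(cv2.inRange(h,(5,150,120),(20,255,255)))
for i in range(1,k):
    if st[i][4]>300: print(ce[i],st[i],pt(c,*ce[i],.162))
E
```

```text
time: 2.43
ee_pos: [0.3902, -0.161, 0.2342]
eef_rot: [1.0, 0.007, 0.001, -0.0]
ft_force: [1.3, 0.0, 0.1]
width: 0.0006
grip_force: 0.0
top [461.6237 144.7566] [ 30  21 489] [ 0.7833 -0.2939]
top [459.7781 175.2058] [ 20  21 311] [ 0.7208 -0.2865]
top [285.0813 227.0488] [ 13  13 123] [0.6216 0.0578]
top [344.2991 257.7094] [ 12  12 117] [ 0.5606 -0.0551]
top [260.3798 317.1473] [ 13  13 129] [0.4508 0.1048]
top [365.5955 330.    ] [13 10 89] [ 0.424  -0.0918]
top [307.8897 363.8309] [ 13  13 136] [0.3643 0.0168]
[ 0.4601 -0.1626  0.3844] [ 0.7043 -0.6974 -0.0927  0.0948]
[206.6016 196.9587] [ 183  175   48   46 1669] [ 0.421  -0.0934  0.162 ]
[ 38.0129 285.8611] [  12  264   54   46 1778] [0.3658 0.0121 0.162 ]
[308.8368 391.6305] [  62  379  446   22 6054] [ 0.2931 -0.1509  0.162 ]
```

View pics/w1.png

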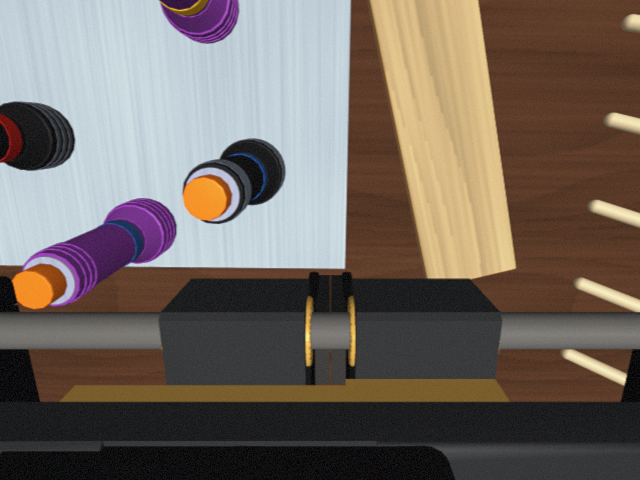

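The wrist view shows the blue-band torch button at (207,197), which gives (0.421,-0.094). That agrees with the other cameras, so I'll press blue first.

```bash
python3 -m pendant '[[0.0155,-0.0335,0,0],[0.0155,-0.0335,0,0],[0,0,0.025,0],[0,0,0.025,0],[0,0,0,0],[0,0,0,0]]'
python3 - <<'E'
from h import *
s=r.read_state(); print(s["ee_pos"],s["ft_force"],s["eef_rot"])
E
```

```text
time: 3.03
ee_pos: [0.4175, -0.1017, 0.1832]
eef_rot: [1.0, -0.0, -0.001, -0.0]
ft_force: [-0.5, -0.7, 0.3]
width: 0.0003
grip_force: 0.0
[ 0.41746763 -0.10171995  0.18316223] [-0.53045689 -0.74224445  0.33536596] [ 9.99999265e-01 -1.43364902e-04 -1.15942304e-03 -3.24791656e-04]
```

```bash
python3 -m pendant '[[0.0035,-0.0075,0,0],[0,0,0.006,0],[0,0,0,0]]'; for i in 1; do python3 -m pendant '[[0,0,0.001,0],[0,0,0.001,0],[0,0,0.001,0],[0,0,0.001,0]]'; done | egrep 'pos|ft'; python3 -m pendant '[[0,0,0.001,0],[0,0,0.001,0]]'| egrep 'pos|ft'
```

```text
time: 3.28
ee_pos: [0.4223, -0.0932, 0.1778]
eef_rot: [1.0, 0.0, 0.0, 0.0]
ft_force: [-0.5, -0.3, -0.1]
width: 0.0003
grip_force: 0.0
ee_pos: [0.4219, -0.0934, 0.1736]
ft_force: [-0.1, -0.0, -0.4]
ee_pos: [0.4222, -0.0934, 0.172]
ft_force: [-0.7, 0.0, 8.2]
```

```bash
for k in 1; do 
python3 -m pendant '[[0,0,0.001,0]]'; python3 -m pendant '[[0,0,0.001,0]]';python3 -m pendant '[[0,0,0.001,0]]';python3 -m pendant '[[0,0,0.001,0]]';python3 -m pendant '[[0,0,0.001,0]]';python3 -m pendant '[[0,0,0.001,0]]'; done | egrep 'pos|ft'
```

```text
ee_pos: [0.4224, -0.0934, 0.1712]
ft_force: [-2.3, -0.2, 8.6]
ee_pos: [0.4222, -0.0934, 0.1699]
ft_force: [-0.4, 0.1, -0.3]
ee_pos: [0.422, -0.0933, 0.1685]
ft_force: [1.2, 0.2, 2.1]
ee_pos: [0.422, -0.0933, 0.1676]
ft_force: [-0.8, -0.3, 2.9]
ee_pos: [0.422, -0.0933, 0.1666]
ft_force: [1.0, 0.2, 2.4]
ee_pos: [0.422, -0.0933, 0.1655]
ft_force: [0.3, 0.0, 3.1]
```

```bash
for k in 1; do 
python3 -m pendant '[[0,0,0.001,0]]'; python3 -m pendant '[[0,0,0.001,0]]';python3 -m pendant '[[0,0,0.001,0]]';python3 -m pendant '[[0,0,0.0005,0]]';python3 -m pendant '[[0,0,0.0005,0]]'; done | egrep 'pos|ft'
```

```text
ee_pos: [0.422, -0.0933, 0.1645]
ft_force: [0.6, -0.0, 3.5]
ee_pos: [0.422, -0.0933, 0.1635]
ft_force: [-0.3, -0.2, 2.6]
ee_pos: [0.4221, -0.0933, 0.1627]
ft_force: [-0.6, 0.2, 10.7]
ee_pos: [0.4222, -0.0934, 0.1625]
ft_force: [-1.8, 0.2, 9.8]
ee_pos: [0.4224, -0.0934, 0.1623]
ft_force: [-2.7, 0.0, 13.4]
```

Blue slipped at about 2.5 mm and then sank easily to the cushion, so it's worn. Releasing it and going to red.

```bash
python3 -m pendant '[[0,0,-0.003,0],[0,0,-0.004,0],[0,0,-0.005,0],[0,0,-0.02,0],[0.0054,-0.039,0,0],[0.0054,-0.039,0,0],[0.0054,-0.039,0,0],[0.0054,-0.039,0,0]]' >/dev/null; python3 -m pendant '[[0.0054,-0.039,0,0],[0,0,0,0],[0,0,0,0]]' |egrep 'time|pos|ft'
python3 - <<'E'
from m import *
c=r.camera("wrist"); h=cv2.cvtColor(c["img"],cv2.COLOR_RGB2HSV)
k,l,st,ce=cv2.connectedComponentsWithStats(cv2.inRange(h,(5,150,120),(20,255,255)))
for i in range(1,k):
    if st[i][4]>300: print(ce[i],st[i],pt(c,*ce[i],.162))
E
```

```text
time: 5.62
ee_pos: [0.4486, 0.104, 0.1936]
ft_force: [0.5, -1.3, 0.1]
[327.8303 262.2108] [ 303  245   50   53 1167] [0.4563 0.1058 0.162 ]
```

```bash
python3 -m pendant '[[0,0,0.012,0],[0,0,0.004,0],[0,0,0.001,0],[0,0,0.001,0],[0,0,0.001,0],[0,0,0.001,0]]' |egrep 'pos|ft'; for k in 1; do 
python3 -m pendant '[[0,0,0.001,0]]'; python3 -m pendant '[[0,0,0.001,0]]';python3 -m pendant '[[0,0,0.001,0]]';python3 -m pendant '[[0,0,0.001,0]]';python3 -m pendant '[[0,0,0.001,0]]';python3 -m pendant '[[0,0,0.001,0]]'; python3 -m pendant '[[0,0,0.001,0]]'; done | egrep 'pos|ft'
```

```text
ee_pos: [0.4492, 0.1014, 0.1738]
ft_force: [-0.3, 0.3, 1.5]
ee_pos: [0.4492, 0.1015, 0.1728]
ft_force: [-0.4, 0.4, 1.9]
ee_pos: [0.4492, 0.1016, 0.1718]
ft_force: [-0.9, -1.5, 2.9]
ee_pos: [0.4492, 0.1016, 0.1707]
ft_force: [-0.2, -0.3, 1.7]
ee_pos: [0.4491, 0.1017, 0.1697]
ft_force: [0.3, -0.7, 3.2]
ee_pos: [0.4491, 0.1017, 0.1686]
ft_force: [0.3, -0.9, 3.5]
ee_pos: [0.4492, 0.1017, 0.1677]
ft_force: [-0.9, -1.2, 7.6]
ee_pos: [0.4494, 0.1017, 0.167]
ft_force: [-0.8, -1.3, 7.7]
```

```bash
for k in 1; do 
python3 -m pendant '[[0,0,0.001,0]]'; python3 -m pendant '[[0,0,0.001,0]]';python3 -m pendant '[[0,0,0.001,0]]';python3 -m pendant '[[0,0,0.001,0]]'; python3 -m pendant '[[0,0,0.001,0]]';  done | egrep 'pos|ft'
```

```text
ee_pos: [0.4492, 0.1018, 0.1657]
ft_force: [-0.4, 1.0, -0.4]
ee_pos: [0.4489, 0.1019, 0.1644]
ft_force: [-0.2, 0.0, 2.8]
ee_pos: [0.4489, 0.1019, 0.1634]
ft_force: [-0.8, 0.8, 2.3]
ee_pos: [0.4491, 0.1019, 0.1627]
ft_force: [-2.1, 0.2, 10.1]
ee_pos: [0.4494, 0.102, 0.1622]
ft_force: [-3.3, -0.5, 15.5]
```

Red clicked at about 7 mm, so it's sound. Next is yellow.

```bash
python3 -m pendant '[[0,0,-0.003,0],[0,0,-0.004,0],[0,0,-0.005,0],[0,0,-0.02,0],[0.0344,0.009,0,0],[0.0344,0.009,0,0],[0.0344,0.009,0,0],[0.0344,0.009,0,0]]' >/dev/null; python3 -m pendant '[[0.0344,0.009,0,0],[0,0,0,0],[0,0,0,0]]' |egrep 'time|pos|ft'
```

```text
time: 8.08
ee_pos: [0.6217, 0.056, 0.1922]
ft_force: [-1.0, 1.4, 0.3]
```

```bash
python3 -m pendant '[[-0.001,0,0.01,0],[0,0,0.004,0],[0,0,0.001,0],[0,0,0.001,0],[0,0,0.001,0],[0,0,0.001,0]]' |egrep 'pos|ft'; for k in 1; do 
python3 -m pendant '[[0,0,0.001,0]]'; python3 -m pendant '[[0,0,0.001,0]]';python3 -m pendant '[[0,0,0.001,0]]';python3 -m pendant '[[0,0,0.001,0]]';python3 -m pendant '[[0,0,0.001,0]]';python3 -m pendant '[[0,0,0.001,0]]'; python3 -m pendant '[[0,0,0.001,0]]'; done | egrep 'pos|ft'
```

```text
ee_pos: [0.6199, 0.0567, 0.1759]
ft_force: [1.1, -1.3, -0.3]
ee_pos: [0.62, 0.0567, 0.1748]
ft_force: [-0.4, -0.3, 0.4]
ee_pos: [0.62, 0.0567, 0.1737]
ft_force: [-0.5, -0.3, -0.0]
ee_pos: [0.6201, 0.0567, 0.1728]
ft_force: [-1.1, 0.2, 3.1]
ee_pos: [0.6201, 0.0567, 0.1718]
ft_force: [-0.3, 0.9, 1.8]
ee_pos: [0.6201, 0.0567, 0.1707]
ft_force: [0.5, 0.2, 2.3]
ee_pos: [0.62, 0.0567, 0.1696]
ft_force: [-0.6, 0.3, 1.8]
ee_pos: [0.62, 0.0567, 0.1686]
ft_force: [-0.6, 0.2, 4.0]
```

```bash
for k in 1; do 
python3 -m pendant '[[0,0,0.001,0]]'; python3 -m pendant '[[0,0,0.001,0]]';python3 -m pendant '[[0,0,0.001,0]]';python3 -m pendant '[[0,0,0.001,0]]'; python3 -m pendant '[[0,0,0.001,0]]';python3 -m pendant '[[0,0,0.001,0]]'; python3 -m pendant '[[0,0,0.001,0]]';  done | egrep 'pos|ft'
```

```text
ee_pos: [0.6201, 0.0567, 0.1678]
ft_force: [-2.1, -0.1, 6.4]
ee_pos: [0.6203, 0.0568, 0.1672]
ft_force: [-1.6, -0.1, 8.0]
ee_pos: [0.6202, 0.0568, 0.1659]
ft_force: [0.4, -0.0, 0.7]
ee_pos: [0.62, 0.0567, 0.1644]
ft_force: [-0.1, -0.0, 2.7]
ee_pos: [0.62, 0.0567, 0.1634]
ft_force: [0.6, 0.5, 3.4]
ee_pos: [0.6202, 0.0568, 0.1628]
ft_force: [-1.6, 0.4, 9.8]
ee_pos: [0.6204, 0.0569, 0.1624]
ft_force: [-2.3, -0.5, 13.5]
```

Yellow clicked at about 7 mm too, so it's sound. Only blue is worn. I'll release yellow, return to blue with the gripper open and check the picture.

```bash
python3 -m pendant '[[0,0,-0.003,0],[0,0,-0.004,0],[0,0,-0.005,0],[0,0,-0.025,0],[-0.0285,0.0215,0,0],[-0.0285,0.0215,0,0],[-0.0285,0.0215,0,0],[-0.0285,0.0215,0,0]]' >/dev/null; python3 -m pendant '[[-0.0285,0.0215,0,0],[-0.0285,0.0215,0,0],[-0.0285,0.0215,0,0],[0,0,0,0],[0,0,0,0],[0,0,0,0]]' 1
python3 - <<'E'
from m import *
c=r.camera("side"); cv2.imwrite("pics/s2.png",cv2.resize(c["img"][210:360,260:460,::-1],(800,600),interpolation=cv2.INTER_CUBIC))
E
```

```text
time: 10.92
ee_pos: [0.4208, -0.0935, 0.1989]
eef_rot: [1.0, -0.0, 0.0, 0.0]
ft_force: [0.4, 1.0, -0.0]
width: 0.0326
grip_force: 0.0
```

View pics/s2.png

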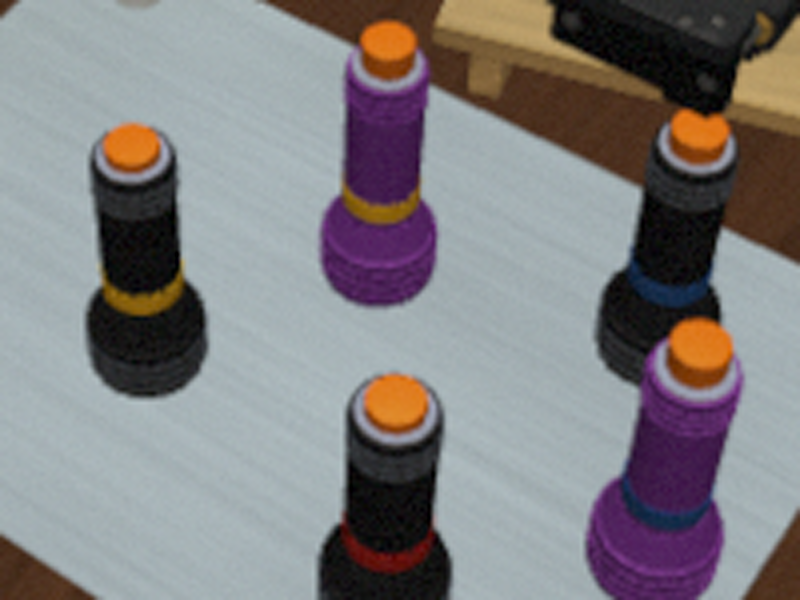

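In this crop yellow (132,148) and red (395,403) sit low and locked. Blue (700,135) stands higher than those but below the untouched ones, as a worn button should. Now I'll wait for the jaws to open, descend and grip blue.

```bash
python3 -m pendant '[[0,0,0,0],[0,0,0,0],[0,0,0,0],[0,0,0,0],[0,0,0,0],[0,0,0,0],[0,0,0,0]]' | grep width; python3 -m pendant '[[0,0,0.026,0],[0,0,0.026,0],[0,0,0.026,0],[0,0,0,0],[0,0,0,0]]'|egrep 'pos|ft|width'; python3 -m pendant '[[0,0,0,0],[0,0,0,0],[0,0,0,0],[0,0,0,0],[0,0,0,0],[0,0,0,0],[0,0,0,0],[0,0,0,0]]' 0 20 >/dev/null;python3 -m pendant '[[0,0,0,0],[0,0,0,0],[0,0,0,0],[0,0,0,0]]'
```

```text
width: 0.0824
ee_pos: [0.4198, -0.0934, 0.1203]
ft_force: [0.9, 0.1, 0.8]
width: 0.0868
time: 12.97
ee_pos: [0.4205, -0.0935, 0.1206]
eef_rot: [1.0, -0.0, 0.0, -0.0]
ft_force: [0.3, 1.8, 1.0]
width: 0.0372
grip_force: 20.0
```

```bash
python3 -m pendant '[[0,0,-0.01,0],[0,0,-0.02,0],[0,0,-0.025,0],[0,0,-0.015,0],[0,0,-0.005,0],[0.004,0.0125,0,0],[0.0065,0.02,0,0],[0.0065,0.02,0,0]]' - 25 | egrep 'pos|ft|width|grip'; python3 -m pendant '[[0.0065,0.02,0,0],[0.0065,0.02,0,0],[0.0065,0.02,0,0],[0.0065,0.02,0,0],[0.0065,0.02,0,0],[0.002,0.008,0,0],[0,0,0,0],[0,0,0,0]]'
python3 - <<'E'
from m import *
c=r.camera("side"); cv2.imwrite("pics/s3.png",cv2.resize(c["img"][130:310,340:580,::-1],(800,600),interpolation=cv2.INTER_CUBIC))
E
```

```text
ee_pos: [0.437, -0.1475, 0.1948]
ft_force: [-0.0, -0.9, -3.4]
width: 0.0375
grip_force: 24.9
time: 14.3
ee_pos: [0.4713, -0.254, 0.1944]
eef_rot: [1.0, -0.0, -0.001, -0.001]
ft_force: [-0.5, 1.4, -3.1]
width: 0.0374
grip_force: 24.9
```

View pics/s3.png

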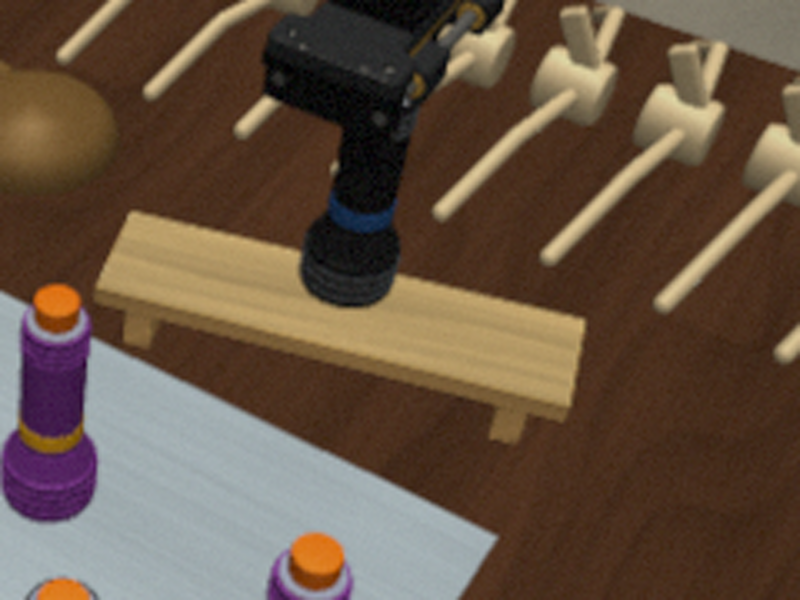

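The torch hangs upright over the plank's middle, its foot at crop (350,285). Lowering it now.

```bash
python3 -m pendant '[[0,0,0.01,0],[0,0,0.008,0],[0,0,0.003,0],[0,0,0.001,0],[0,0,0,0]]'|egrep 'pos|ft'; for k in 1; do python3 -m pendant '[[0,0,0.001,0]]';python3 -m pendant '[[0,0,0.001,0]]';python3 -m pendant '[[0,0,0.0005,0],[0,0,0,0]]'; done|egrep 'pos|ft'
```

```text
ee_pos: [0.4716, -0.254, 0.1731]
ft_force: [1.3, 0.1, -3.7]
ee_pos: [0.4721, -0.2542, 0.1728]
ft_force: [-0.3, 0.3, -3.3]
ee_pos: [0.4721, -0.2543, 0.1718]
ft_force: [-0.2, 0.3, -3.6]
ee_pos: [0.4719, -0.2543, 0.1711]
ft_force: [-1.1, 0.3, -3.9]
```

```bash
for k in 1; do python3 -m pendant '[[0,0,0.0005,0],[0,0,0,0]]';python3 -m pendant '[[0,0,0.0005,0],[0,0,0,0]]';python3 -m pendant '[[0,0,0.0005,0],[0,0,0,0]]';python3 -m pendant '[[0,0,0.0005,0],[0,0,0,0]]'; done|egrep 'pos|ft'
```

```text
ee_pos: [0.472, -0.2543, 0.1706]
ft_force: [0.1, -0.3, -2.7]
ee_pos: [0.4723, -0.2543, 0.1706]
ft_force: [-0.2, 0.5, 1.3]
ee_pos: [0.4725, -0.2543, 0.1705]
ft_force: [-0.8, 1.2, 5.4]
ee_pos: [0.4727, -0.2542, 0.1705]
ft_force: [-2.1, 3.2, 9.6]
```

```bash
python3 -m pendant '[[0,0,-0.001,0],[0,0,0,0]]'|grep ft; python3 -m pendant '[[0,0,0,0],[0,0,0,0],[0,0,0,0],[0,0,0,0],[0,0,0,0],[0,0,0,0],[0,0,0,0],[0,0,0,0]]' 1 >/dev/null; python3 -m pendant '[[0,0,0,0],[0,0,0,0],[0,0,0,0],[0,0,0,0],[0,0,0,0],[0,0,0,0]]'|egrep 'pos|ft|width'; python3 -m pendant '[[0,0,-0.01,0],[0,0,-0.02,0],[0,0,-0.03,0],[0,0,-0.03,0],[0,0,-0.03,0],[0,0,0,0]]'|egrep 'pos|ft'; python3 -m pendant '[[-0.03,0,0,0],[-0.03,0,0,0],[-0.03,0,0,0],[0,0,0,0],[0,0,0,0],[0,0,0,0]]'|egrep 'time|pos|ft'
python3 - <<'E'
from m import *
c=r.camera("side"); save(c,"s4")
E
```

```text
ft_force: [-0.2, 1.5, 3.5]
ee_pos: [0.4719, -0.2543, 0.1701]
ft_force: [0.3, -0.3, 0.8]
width: 0.0873
ee_pos: [0.474, -0.2548, 0.297]
ft_force: [-0.1, 0.0, -0.2]
time: 18.1
ee_pos: [0.3824, -0.2542, 0.2908]
ft_force: [-0.6, -0.4, -0.2]
```

View pics/s4.png

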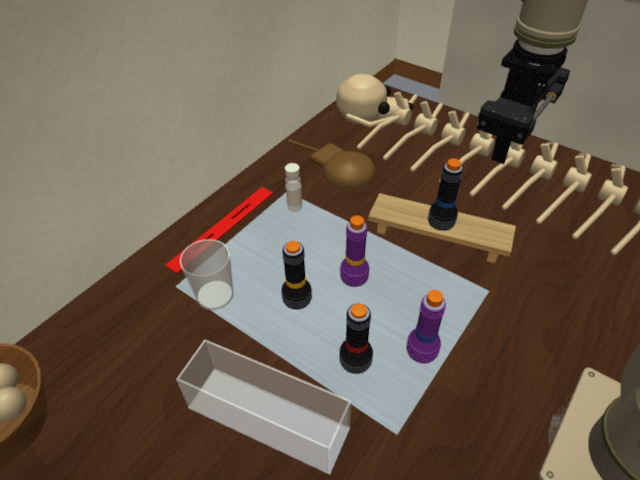

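The blue torch stands upright on the plank at (444,200). Yellow (295,275) and red (357,340) are in place with their buttons down, and the arm is clear. Handing in.

```bash
python3 -c "
from bench import r
print(r.close_job())"
```

```text
the job is handed in; nothing more can be done
None
```

Job handed in, no verdict returned: the red and yellow torches clicked and locked, so I left them in place; the blue torch's button came back up, so it stands upright on the riser; the tank, beaker and tube were not touched.

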